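# Pyramid of thread spools on the cobbler's bench

### The job

Build up the pyramid of thread spools on the low rack with the three spares from the sloping stand, each held level as it is set down and not tipped in by one end: lay one spare in the rack's empty place, then lay the other two level in the two valleys on top of the row, so that three lie below and two above, all pointing the same way with their ends about in line. Leave the two spools already in the rack where they are, leave the shoe, hammer, brush and polish tin alone, and let go of everything.

Things in the scene. Friction and masses are not known exactly. Their poses are not given: they have to be found in the camera images.
- rack: Fixed low wooden rack: board 76 mm (x) by 180 mm (y), 15 mm thick, with three places along y at y = -56, 0, +56 mm, divided by ribs 8 mm high that stop lying spools rolling; ends (-x, +x) open. Origin on the bench under its centre, z up. A spool in a place lies along the rack's x axis, mid-length at x = 0, centre 40 mm above the bench. Two places hold a spool, one is empty.
- empty_place (a point): The point where the centre of a spool lies once it is in the rack's empty place, 40 mm above the bench. Axes as the rack's.
- saddle0 (a point): The point where the centre of an upper-row spool lies when it sits in the valley between the spools of the rack's places y = -56 and 0 mm: at y = -28 mm of the rack, 81.4 mm above the bench. Axes as the rack's.
- saddle1 (a point): The same for the valley between the spools of the rack's places y = 0 and +56 mm: at y = +28 mm of the rack, 81.4 mm above the bench.
- stand: Fixed stand; its board rises 27 degrees towards its +x (away from the robot). Three spares lie lengthwise up it, 6 mm apart, centres 84 mm above the bench; take them by their ends, square to the slope. A lip (5 mm high, 4 thick) stops the low ends. Past the high ends the board goes on 52 mm, flush with where they lie: fingers must stay above it. Origin on the bench below the spools, z up.
- spare0_center (a point): Spool of thread, a plain cylinder 50 mm in diameter and 68 mm long (grey thread wound between two flat wooden ends of the same diameter), about 90 g. The point is its centre; its x axis is the axis of the cylinder. At the start it is a spare lying in one of the three places of the stand, its axis sloping 27 degrees, its x axis pointing up the slope.
- spare1_center (a point): Spool of thread, a plain cylinder 50 mm in diameter and 68 mm long (grey thread wound between two flat wooden ends of the same diameter), about 90 g. The point is its centre; its x axis is the axis of the cylinder. At the start it is a spare lying in one of the three places of the stand, its axis sloping 27 degrees, its x axis pointing up the slope.
- spare2_center (a point): Spool of thread, a plain cylinder 50 mm in diameter and 68 mm long (grey thread wound between two flat wooden ends of the same diameter), about 90 g. The point is its centre; its x axis is the axis of the cylinder. At the start it is a spare lying in one of the three places of the stand, its axis sloping 27 degrees, its x axis pointing up the slope.
- set0_center (a point): Spool of thread, a plain cylinder 50 mm in diameter and 68 mm long (grey thread wound between two flat wooden ends of the same diameter), about 90 g. The point is its centre; its x axis is the axis of the cylinder. At the start it lies level in one of the rack's three places, where it belongs; its axis lies along the rack's x axis.
- set1_center (a point): Spool of thread, a plain cylinder 50 mm in diameter and 68 mm long (grey thread wound between two flat wooden ends of the same diameter), about 90 g. The point is its centre; its x axis is the axis of the cylinder. At the start it lies level in one of the rack's three places, where it belongs; its axis lies along the rack's x axis.
- hammer: Bystander: a hammer lying on the bench, its handle along x. Origin under its middle.
- polish: Bystander: a closed polish tin, 72 mm across, 26 mm high. Origin at the centre of its underside.
- brush: Bystander: a brush lying on the bench, its handle along its x axis. Origin under its middle.
- shoe: Bystander: a dark leather shoe, about 280 mm long (x) and 90 mm wide, 110 mm high. Origin on its underside near mid-length.
Mind the look-alikes: they are no part of the job. Leave any purple look-alike of the part that bears spare0_center alone.

How it is judged:
By the outcome, as a careful person would: the job done as asked, in the order asked, and still so for the second after the job is handed in, with the robot touching nothing.
It also fails if it takes over 70 s, if anything falls off the work surface, if the arm or the gripper's body presses on something with over 40 N, if the wrist force passes 120 N, or if a joint passes its speed limit or range.

### The arm

A 6-joint arm with a two-finger parallel gripper is mounted at the origin on the work surface. World frame = base frame: x ahead of the robot, y to its left, z up, the work surface at z = 0. Lengths are in mm, angles in rad, forces in N, time in s.
With the tool pointing down it reaches from about 300 to 775 mm from the base axis. Payload 14.6 kg.
Tool frame: the origin (TCP) lies at the very end of the fingers, on their centre line; the grasp point (between the pads) lies 19 mm behind it; z points along the fingers, y is the line along which they close (so a half turn about z gives the same grasp; the last joint's range is limited). The gripper opens to 94 mm and grips with 3 to 60 N. Pads are 16 mm wide; open, the fingers measure 119 mm over their backs; the gripper's body (75 mm by 177 mm) begins 78 mm behind the grasp point.
Start: joints at [-1.168, 0.3, 1.521, -0, 1.321, -0.067], TCP at [248.981, -490.406, 205.446] pointing down, gripper open.
Joint ranges: [-3.03, 3.03], [-0.79, 2.21], [0.23, 2.52], [-1.04, 4.18], [0, 3.07], [-2.55, 2.55]. Speed limits (rad/s): [2.22, 2.22, 2.57, 3.14, 3.14, 3.14].

### API

Orientations are given as [roll, pitch, yaw] about the fixed x, y, z axes, in that order (R = Rz(yaw) Ry(pitch) Rx(roll)).
In Python, from cell import manip, optics gives the robot as it stands.
- The arm moves only by the shell command python3 -m crank 'ROWS' [FORCE]. ROWS is JSON, a list of rows, each a list of 7 numbers: the opening in per cent of the stroke, from 0 (shut) to 100 (fully open), then the shift along the tool's x, y, z in mm, then the turn, a rotation vector about the tool's x, y, z in rad. A call has 1 to 10 rows; each row is the pose to reach, as a shift and turn from the pose commanded when the call began, along the tool's axes at that moment; what a row does not reach only later rows make up. A row lasts 1/10 s, in which the tool goes at most 50 mm and 8.59 degrees, less where a joint would pass 70% of its speed; a pose out of reach is approached as far as the arm can. A call with a gripper value outside its range is refused whole. The fingers move at their own pace and stop on an object; FORCE is the grip in N (left out, the last holds). Time passes only in rows, so rows that repeat a pose let the fingers close. It gives the time, the measured TCP pose, the force, the opening and the grip force at its end, in the units of the state.
- manip.read_state(): the state, without advancing time (a new reading comes with each control period).
- optics.camera(name): name is "scene" or "top" or "wrist"; returns (picture, depth): 480x640x3 uint8, red, green, blue; 480x640 float32, mm along the optical axis (not along the pixel's ray), 0 where there is no reading.
- optics.calibration(name): a dict with "camera_matrix" (3x3 intrinsics, pixels), "k1" (the pictures are not rectified: a ray, as slopes to the right and down, at radius r is drawn at 1 + k1 r^2 times it, then the intrinsics apply), "R" (3x3) and "t" (3): a world point X has camera coordinates R X + t. Camera axes: x right, y down, z forward; pixel columns grow to the right and rows downward; lengths in mm; the calibration is good to about 2 mm. A picture is of the moment at which its call begins: read the wrist's pose just before it. calibration takes no time and is no camera call; for the wrist camera it gives the pose at the moment of the call.
- manip.sign_off(): hands the job in; it is judged then, once.
The state is a dict: "clock": time; "joints": joint angles; "qd": joint speeds; "effort": joint torques, N m; "eef_pos": TCP position; "eef_rot": TCP orientation; "wrist_force": force on the tool from outside, world axes, zero at the start; "moment": the same for the moment, N m; "finger_gap": finger opening in mm; "finger_force": force on a finger pad.
Only numpy, scipy, OpenCV 4.12 (cv2) and the standard library are available. Lean on these libraries where they do the work, as an engineer would, in place of code of your own. Each camera call takes 0.05 s, during which the arm holds its last target. There are 200 camera calls.

## Working session

There is one attempt and no reset: what is moved stays moved. The work goes in short steps, Python scripts to look and compute and a shell command to move; the robot and the scene stay as the last step left them, time stands still between calls to the robot, and variables do not carry over. Pictures are saved under pics/ and viewed, at most 10 in all, crops included, and the job is handed in when it is done.

```bash
mkdir -p pics; ls
python3 - <<'E'
from cell import manip, optics
import cv2,numpy as np
print(manip.read_state())
for n in("scene","top"):
    p,d=optics.camera(n); cv2.imwrite(f"pics/{n}.png",p[:,:,::-1]); np.savez(f"{n}.npz",p=p,d=d); print(n,optics.calibration(n))
E
```

```text
pics
{'clock': 0.0, 'joints': array([-1.16759117e+00,  3.00480849e-01,  1.52156492e+00, -4.03732125e-05,
        1.32068934e+00, -6.65683407e-02]), 'qd': array([-1.69032020e-04, -6.67748285e-04,  5.83741795e-04,  5.39512889e-05,
        4.36509202e-04, -5.63956849e-04]), 'effort': array([-1.04443534e-03, -5.31805229e+01, -3.52738488e+01,  7.07819802e-02,
        2.43476004e-02, -5.79041625e-05]), 'eef_pos': array([ 248.87980676, -490.1827327 ,  204.88781732]), 'eef_rot': array([-3.14045013e+00, -3.69759689e-05,  4.69783489e-01]), 'wrist_force': array([ 0.08814977, -0.51018997, -0.51963091]), 'moment': array([ 0.0165327 ,  0.01656074, -0.01364345]), 'finger_force': 0.0, 'finger_gap': 94.11218465668443}
scene {'camera_matrix': array([[560.69506922,   0.        , 316.11107765],
       [  0.        , 560.69506922, 237.71962928],
       [  0.        ,   0.        ,   1.        ]]), 'k1': -0.01403478190025138, 'R': array([[-0.47972526,  0.87725815, -0.01678722],
       [ 0.4827713 ,  0.24792895, -0.83991851],
       [-0.73266332, -0.41103452, -0.54245284]]), 't': array([ 276.22803853, -207.70694691, 2076.3120586 ])}
top {'camera_matrix': array([[551.59035837,   0.        , 323.44402392],
       [  0.        , 551.59035837, 238.08705881],
       [  0.        ,   0.        ,   1.        ]]), 'k1': -0.01701297280436326, 'R': array([[ 0.02871063, -0.99957886, -0.00421915],
       [-0.97520249, -0.02708335, -0.21965107],
       [ 0.2194443 ,  0.01042085, -0.97556938]]), 't': array([ -30.2777935 ,  616.02831634, 1207.77298704])}
```

View pics/top.png

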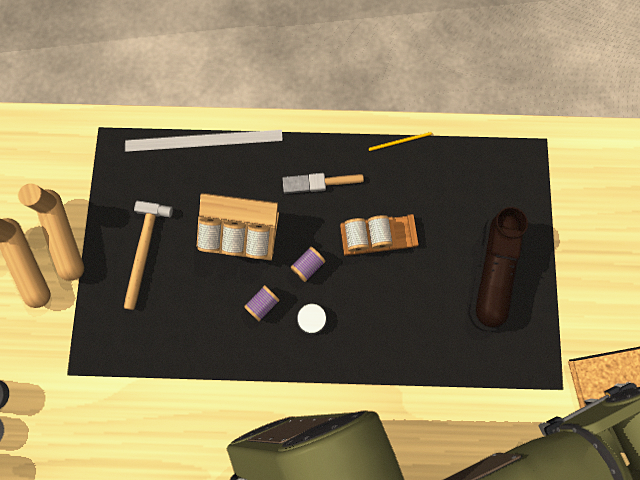

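View pics/scene.png

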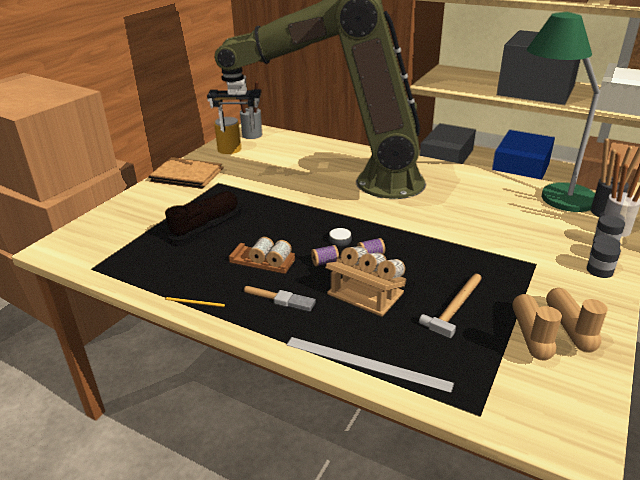

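The top view shows the grey spares on the stand at about (208,236), (232,239) and (257,242). The rack spools are at (357,233) and (380,231), with the empty place on the right at about (404,232). The purple look-alikes at (308,264) and (262,303) lie on the mat and don't fit the description (grey, on the stand), so I'll leave them alone.

```bash
cat > h.py <<'E'
import numpy as np, cv2
from cell import manip, optics
from scipy.spatial.transform import Rotation as Ro
def rays(c,uv):
    K=c["camera_matrix"]; uv=np.asarray(uv,float).reshape(-1,2)
    d=(uv-K[:2,2])/[K[0,0],K[1,1]]; s=d.copy()
    for _ in range(8): s=d/(1+c["k1"]*(s**2).sum(1,keepdims=True))
    return np.c_[s,np.ones(len(s))]
def cloud(c,uv,z): return (rays(c,uv)*np.asarray(z)[:,None]-c["t"])@c["R"]
def onplane(c,uv,h):
    o=-c["R"].T@c["t"]; r=rays(c,uv)@c["R"]; return o+r*((h-o[2])/r[:,2])[:,None]
def greymask(p):
    hsv=cv2.cvtColor(p,cv2.COLOR_RGB2HSV); return ((hsv[...,1]<70)&(hsv[...,2]>90)).astype(np.uint8)
E
python3 - <<'E'
from h import *
np.set_printoptions(precision=1,suppress=True)
c=optics.calibration("top"); f=np.load("top.npz"); p,d=f["p"],f["d"]
n,l,s,ce=cv2.connectedComponentsWithStats(cv2.erode(greymask(p),np.ones((2,2),np.uint8)))
for i in range(1,n):
    x,y,w,h,a=s[i]
    if a>80 and y>190 and y<300 and 180<x<420:
        v,u=np.nonzero((l==i)&(d>0)); P=cloud(c,np.c_[u,v],d[v,u])
        print(s[i],ce[i],"med",np.median(P,0),"zp95",np.percentile(P[:,2],[5,50,95]))
hsv=cv2.cvtColor(p,cv2.COLOR_RGB2HSV)
notblack=(hsv[...,2]>70).astype(np.uint8)
n,l,s,ce=cv2.connectedComponentsWithStats(notblack)
for i in range(1,n):
    x,y,w,h,a=s[i]
    if 200<a<9000 and 120<x<520 and y>150:
        v,u=np.nonzero((l==i)&(d>0)); P=cloud(c,np.c_[u,v],d[v,u])
        Z=P[P[:,2]>4]
        r=cv2.minAreaRect(Z[:,:2].astype(np.float32)); print("obj",s[i],r,np.percentile(P[:,2],[5,50,99]))
w=optics.calibration("wrist"); st=manip.read_state(); R=Ro.from_euler("xyz",st["eef_rot"]).as_matrix()
print("cam in tool",R.T@(-w["R"].T@w["t"]-st["eef_pos"]),"axes\n",R.T@w["R"].T,w["camera_matrix"][0,0])
for i in (1,):
    big=cv2.resize(p[180:320,190:430],None,fx=3,fy=3,interpolation=cv2.INTER_CUBIC); cv2.imwrite("pics/crop1.png",big[:,:,::-1])
E
```

```text
[370 220  22  24 415] [379.8 230.7] med [ 639.6 -143.6   60.2] zp95 [50.7 60.2 66. ]
[346 222  22  25 418] [356.5 233.5] med [631.6 -88.5  60.5] zp95 [50.4 60.5 66.4]
[199 225  21  24 436] [208.8 237. ] med [604.6 244.6 101.4] zp95 [ 87.5 101.4 114.7]
[223 228  22  24 448] [233.2 240. ] med [599.3 189.3 101.4] zp95 [ 88.4 101.4 114.6]
[247 231  22  25 450] [257.4 243.3] med [593.2 134.8 101.2] zp95 [ 87.9 101.2 115.3]
obj [ 282  173   82   20 1023] ((774.5380249023438, -6.5612030029296875), (47.16604995727539, 200.41116333007812), 7.561079978942871) [ 1.8 16.8 24.3]
obj [ 196  193   83   67 4540] ((647.0772094726562, 189.25230407714844), (180.9705810546875, 161.3006134033203), 83.78517150878906) [ 55.8  92.6 120.3]
obj [ 124  200   49  110 1528] ((576.8849487304688, 407.85650634765625), (89.61522674560547, 261.8568115234375), 89.34375762939453) [ 7.  22.7 30.2]
obj [ 340  214   79   42 2512] ((646.1771240234375, -145.92880249023438), (88.17526245117188, 182.8132781982422), 8.492694854736328) [ 9.5 34.2 67.7]
obj [291 246  34  36 637] ((561.8074951171875, 23.754165649414062), (50.06959533691406, 68.26805877685547), 47.10261535644531) [24.8 44.8 52.6]
obj [244 285  35  36 651] ((468.6163330078125, 128.38267517089844), (53.05075454711914, 70.2289810180664), 47.62685012817383) [28.6 45.4 53.2]
obj [297 303  29  30 685] ((436.4053955078125, 11.461591720581055), (66.1691665649414, 65.8465805053711), 1.641926884651184) [15.1 25.  30.9]
obj [ 481  435  135   45 3465] ((225.86854553222656, -310.12994384765625), (181.37884521484375, 50.313385009765625), 89.05321502685547) [546.4 569.6 597.9]
cam in tool [  72.8    0.2 -179.4] axes
 [[-0.  -1.  -0.2]
 [ 1.   0.  -0. ]
 [ 0.  -0.2  1. ]] 397.8986682105946
```

View pics/crop1.png

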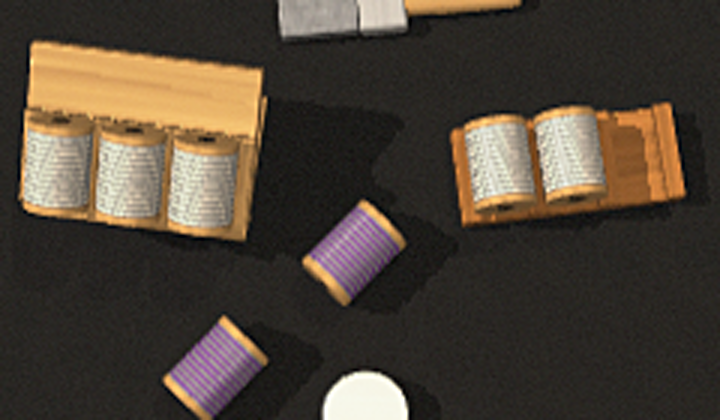

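The crop confirms three grey spares on the stand, two grey spools in the rack, and two purple look-alikes on the mat. Next I'll move over the rack for a wrist look.

```bash
cat >> h.py <<'E'
def pose(): s=manip.read_state(); return s["eef_pos"],Ro.from_euler("xyz",s["eef_rot"]).as_matrix()
def tool(yaw,tilt=0):  # degrees; tool y along the axis heading yaw rising by tilt, tool x 90 deg left of it
    y,t=np.radians(yaw),np.radians(tilt); ca=np.array([np.cos(y),np.sin(y),0])
    Y=np.cos(t)*ca+np.array([0,0,np.sin(t)]); X=np.array([-np.sin(y),np.cos(y),0]); return np.c_[X,Y,np.cross(X,Y)]
def go(P,R,P0=None,R0=None):
    p,r=pose() if P0 is None else (P0,R0); print("shift",np.round(r.T@(np.asarray(P,float)-p),1),"turn",np.round(Ro.from_matrix(r.T@R).as_rotvec(),4))
E
python3 -m crank '[[100,497,-114,-45,0,0,-1.246],[100,497,-114,-45,0,0,-1.246],[100,497,-114,-45,0,0,-1.246],[100,497,-114,-45,0,0,-1.246],[100,497,-114,-45,0,0,-1.246],[100,497,-114,-45,0,0,-1.246],[100,497,-114,-45,0,0,-1.246],[100,497,-114,-45,0,0,-1.246],[100,497,-114,-45,0,0,-1.246],[100,497,-114,-45,0,0,-1.246]]'
python3 -m crank '[[100,0,0,0,0,0,0],[100,0,0,0,0,0,0],[100,0,0,0,0,0,0]]'
python3 - <<'E'
from h import *
np.set_printoptions(precision=1,suppress=True)
c=optics.calibration("wrist");p,d=optics.camera("wrist"); np.savez("w1.npz",p=p,d=d,**c); cv2.imwrite("pics/w1.png",p[:,:,::-1])
print(pose(), manip.read_state()["clock"],manip.read_state()["joints"])
E
```

```text
clock: 1.1
eef_pos: [632.6, -169.7, 249.3]
eef_rot: [-3.141, -0.0, 1.718]
wrist_force: [-0.0, 0.5, 0.6]
finger_gap: 93.8
finger_force: 0.0
clock: 1.4
eef_pos: [630.7, -172.2, 249.1]
eef_rot: [-3.141, -0.0, 1.715]
wrist_force: [-1.1, 0.3, -0.0]
finger_gap: 93.9
finger_force: 0.0
(array([ 630.7, -172.4,  249.4]), array([[-0.1,  1. , -0. ],
       [ 1. ,  0.1, -0. ],
       [-0. , -0. , -1. ]])) 1.45 [-0.3  0.5  1.1 -0.   1.5 -0.5]
```

View pics/w1.png

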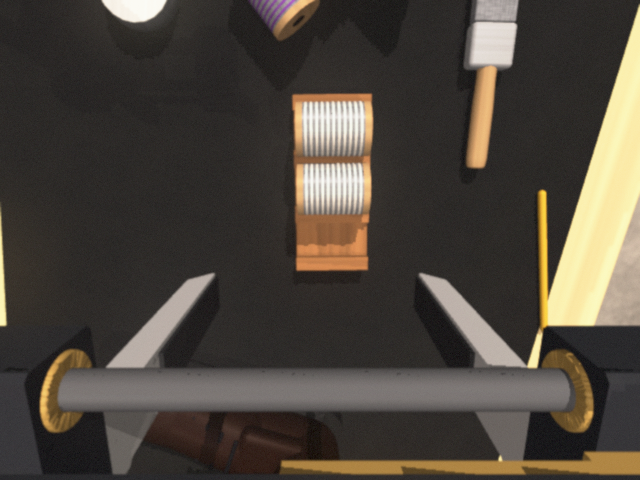

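The wrist view shows the rack at columns 293–372, rows 95–270. Its spools are at (334,128) and (333,188), and the empty place is at about (333,238).

```bash
cat >> h.py <<'E'
from scipy.optimize import least_squares
def spools(p,d,c,roi,minarea,yaw,tilt):
    """fit 25 mm cylinders to the thread cloud; returns centre, yaw, tilt"""
    m=np.zeros(p.shape[:2],np.uint8); u0,v0,u1,v1=roi; m[v0:v1,u0:u1]=greymask(p)[v0:v1,u0:u1]
    m=cv2.morphologyEx(m,cv2.MORPH_CLOSE,np.ones((5,5))); n,l,s,ce=cv2.connectedComponentsWithStats(m); out=[]
    for i in range(1,n):
        if s[i][4]<minarea: continue
        v,u=np.nonzero((l==i)&(d>0)); P=cloud(c,np.c_[u,v],d[v,u]); m0=np.median(P,0)
        A=lambda q:tool(q[0],q[1])
        def f(q):
            T=A(q); r=P-m0; return np.hypot(r@T[:,0]-q[2],r@T[:,2]-q[3])-25
        q=least_squares(f,[yaw,tilt,0,20],loss="soft_l1",f_scale=1).x; T=A(q)
        a=(P-m0)@T[:,1]; lo,hi=np.percentile(a,[1,99])
        C=m0+T[:,0]*q[2]+T[:,2]*q[3]+T[:,1]*(lo+hi)/2
        print("px",ce[i].round(),"C",C.round(1),"yaw %.1f tilt %.1f len %.1f rms %.2f"%(q[0],q[1],hi-lo,f(q).std())); out.append((C,q[0],q[1]))
    return out
E
python3 - <<'E'
from h import *
f=np.load("w1.npz"); c={k:f[k] for k in("camera_matrix","k1","R","t")}; p,d=f["p"],f["d"]
spools(p,d,c,(285,85,380,275),800,8,0)
hsv=cv2.cvtColor(p,cv2.COLOR_RGB2HSV); m=np.zeros((480,640),np.uint8); m[85:280,280:390]=(hsv[85:280,280:390,2]>70)
v,u=np.nonzero((m>0)&(d>0)); P=cloud(c,np.c_[u,v],d[v,u])
B=P[(P[:,2]>9)&(P[:,2]<28)]; print("board rect",cv2.minAreaRect(B[:,:2].astype(np.float32)),np.percentile(B[:,2],[5,50,95]))
go([598+20,165,290],tool(-6))
E
```

```text
px [333. 128.] C [634.5 -90.   39.7] yaw 8.8 tilt -0.1 len 54.6 rms 0.66
px [333. 188.] C [ 643.1 -145.4   39.6] yaw 8.8 tilt -0.1 len 54.7 rms 0.66
board rect ((643.3236083984375, -144.8437042236328), (76.05846405029297, 179.17001342773438), 8.796916007995605) [13.81515847 21.45918882 24.04325798]
shift [335.7  35.7 -40.6] turn [-3.000e-04  1.000e-04  2.483e-01]
```

```bash
python3 -m crank '[[100,336,36,-40,0,0,0.248],[100,336,36,-40,0,0,0.248],[100,336,36,-40,0,0,0.248],[100,336,36,-40,0,0,0.248],[100,336,36,-40,0,0,0.248],[100,336,36,-40,0,0,0.248],[100,336,36,-40,0,0,0.248],[100,336,36,-40,0,0,0.248],[100,336,36,-40,0,0,0.248],[100,336,36,-40,0,0,0.248]]'
python3 -m crank '[[100,0,0,0,0,0,0],[100,0,0,0,0,0,0]]'
python3 - <<'E'
from h import *
c=optics.calibration("wrist");p,d=optics.camera("wrist"); np.savez("w2.npz",p=p,d=d,**c); cv2.imwrite("pics/w2.png",p[:,:,::-1])
s=spools(p,d,c,(0,0,640,300),800,-6,27)
for C,_,_ in s:
    T=tool(-6,27); print(C); go(C+T[:,2]*(15-80),T)
E
```

```text
clock: 2.45
eef_pos: [618.6, 164.6, 289.4]
eef_rot: [-3.142, 0.0, 1.466]
wrist_force: [-0.1, 0.2, 0.4]
finger_gap: 93.9
finger_force: 0.0
clock: 2.65
eef_pos: [618.7, 165.1, 289.4]
eef_rot: [-3.142, 0.0, 1.466]
wrist_force: [0.1, -0.3, -0.5]
finger_gap: 94.1
finger_force: 0.0
px [548. 113.] C [888.3 227.4 -21.7] yaw -84.2 tilt -0.1 len 247.7 rms 1.63
px [629. 185.] C [1558.    57.5 -771.9] yaw -87.2 tilt 0.4 len 860.6 rms 6.99
px [294. 125.] C [616.8 249.6  83.9] yaw -6.0 tilt 27.0 len 54.2 rms 1.68
px [ 23. 200.] C [273.6 190.1 -24.1] yaw -89.8 tilt -0.1 len 119.4 rms 0.99
px [295. 185.] C [610.9 193.8  83.8] yaw -6.0 tilt 27.0 len 54.3 rms 1.41
px [296. 242.] C [604.9 138.1  83.6] yaw -5.8 tilt 27.1 len 54.9 rms 5.25
px [189. 258.] C [519.6 143.2 175.1] yaw 14.6 tilt 69.2 len 311.9 rms 7.67
px [446. 274.] C [725.  109.9 164.6] yaw -31.3 tilt 116.5 len 347.3 rms 7.54
[888.25646915 227.36622925 -21.70010885]
shift [ 89.7 232.2 253.2] turn [-4.712e-01 -1.000e-04  4.000e-04]
[1557.95553799   57.53415018 -771.90231325]
shift [  -9.4  915.9 1003.4] turn [-4.712e-01 -1.000e-04  4.000e-04]
[616.84468447 249.55522845  83.85552043]
shift [ 83.5 -40.1 147.7] turn [-4.712e-01 -1.000e-04  4.000e-04]
[273.56500607 190.13469663 -24.05493126]
shift [ -11.3 -375.3  255.6] turn [-4.712e-01 -1.000e-04  4.000e-04]
[610.91041171 193.80515328  83.78605033]
shift [ 27.5 -40.2 147.7] turn [-4.712e-01 -1.000e-04  4.000e-04]
[604.8971255  138.06810063  83.63252377]
shift [-28.6 -40.3 147.9] turn [-4.712e-01 -1.000e-04  4.000e-04]
[519.61777675 143.22377907 175.05990024]
shift [ -32.3 -125.7   56.5] turn [-4.712e-01 -1.000e-04  4.000e-04]
[724.97819464 109.85722626 164.62458929]
shift [-44.1  82.   66.9] turn [-4.712e-01 -1.000e-04  4.000e-04]
```

View pics/w2.png

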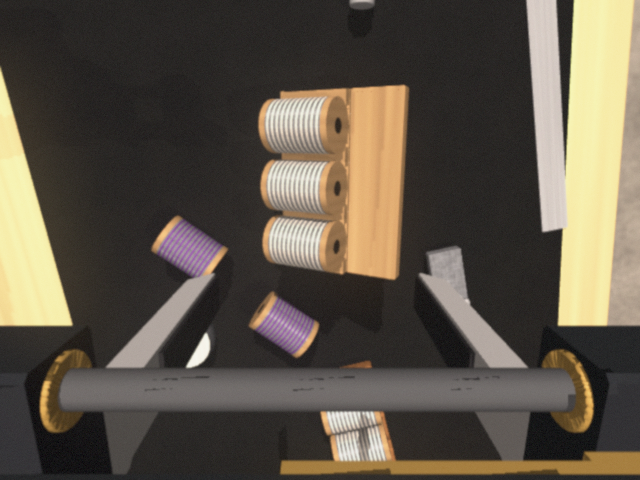

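The three grey spares are confirmed at (294,125), (295,185) and (296,242), all at z≈84 with a 27° tilt. I'll start with the one nearest the rack.

```bash
python3 -m crank '[[100,-28.5,-40,100,-0.471,0,0],[100,-28.5,-40,100,-0.471,0,0],[100,-28.5,-40,100,-0.471,0,0],[100,-28.5,-40,148,-0.471,0,0],[100,-28.5,-40,148,-0.471,0,0],[100,-28.5,-40,148,-0.471,0,0],[100,-28.5,-40,148,-0.471,0,0]]'
python3 - <<'E'
from h import *
T=tool(-6,27); go(np.array([604.9,138.1,84])+T[:,2]*15,T); p,R=pose(); print(np.degrees(np.arcsin(R[2,1])))
E
```

```text
clock: 3.4
eef_pos: [576.5, 142.0, 142.7]
eef_rot: [2.671, -0.0, 1.467]
wrist_force: [0.4, -0.9, 0.7]
finger_gap: 94.1
finger_force: 0.0
shift [-1.  -1.1 80.3] turn [-0.0002 -0.0007  0.001 ]
26.98991950833079
```

```bash
python3 -m crank '[[100,-1,-1,30,0,0,0],[100,-1,-1,60,0,0,0],[100,-1,-1,80,0,0,0],[100,-1,-1,80,0,0,0],[100,-1,-1,80,0,0,0],[60,-1,-1,80,0,0,0],[60,-1,-1,80,0,0,0],[60,-1,-1,80,0,0,0],[60,-1,-1,80,0,0,0],[60,-1,-1,80,0,0,0]]' 20
python3 -m crank '[[60,0,0,0,0,0,0],[60,0,0,0,0,0,0],[60,0,0,-15,0,0,0],[60,0,0,-40,0,0,0],[60,0,0,-80,0,0,0],[60,0,0,-80,0,0,0]]'
python3 - <<'E'
from h import *
T=tool(8.8,0); P=np.array([651.8,-200.3,40+15]); p0,R0=pose()
go(P+[0,0,110],T); print(manip.read_state()["joints"])
E
```

```text
clock: 4.4
eef_pos: [611.4, 137.6, 70.6]
eef_rot: [2.669, -0.001, 1.468]
wrist_force: [-1.5, -0.1, 6.4]
finger_gap: 67.9
finger_force: 20.0
clock: 5.0
eef_pos: [575.0, 141.9, 145.2]
eef_rot: [2.666, -0.002, 1.468]
wrist_force: [0.4, 0.4, -1.7]
finger_gap: 67.7
finger_force: 20.0
shift [-332.5  108.4   32.9] turn [ 0.4736  0.059  -0.2516]
[ 0.25202106  0.23960724  1.82333693 -0.26495111  0.64475962  0.5321037 ]
```

```bash
python3 -m crank '[[60,-332,108,33,0.4736,0.059,-0.2516],[60,-332,108,33,0.4736,0.059,-0.2516],[60,-332,108,33,0.4736,0.059,-0.2516],[60,-332,108,33,0.4736,0.059,-0.2516],[60,-332,108,33,0.4736,0.059,-0.2516],[60,-332,108,33,0.4736,0.059,-0.2516],[60,-332,108,33,0.4736,0.059,-0.2516],[60,-332,108,33,0.4736,0.059,-0.2516],[60,-332,108,33,0.4736,0.059,-0.2516],[60,-332,108,33,0.4736,0.059,-0.2516]]'
python3 -m crank '[[60,0,0,0,0,0,0],[60,0,0,0,0,0,0],[60,0,0,0,0,0,0]]'
python3 - <<'E'
from h import *
T=tool(8.8,0); go([651.8,-200.3,25],T)
p,d=optics.camera("wrist"); c=optics.calibration("wrist"); cv2.imwrite("pics/w3.png",p[:,:,::-1])
spools(p,d,c,(150,0,480,470),1500,8.8,0)
E
```

```text
clock: 6.0
eef_pos: [651.0, -200.3, 159.4]
eef_rot: [-3.135, -0.0, 1.723]
wrist_force: [0.5, 1.1, -0.5]
finger_gap: 67.5
finger_force: 20.0
clock: 6.3
eef_pos: [651.4, -199.5, 160.7]
eef_rot: [-3.136, 0.001, 1.725]
wrist_force: [0.2, -0.3, -0.5]
finger_gap: 67.8
finger_force: 20.0
shift [ -0.7   1.  135.7] turn [-0.0052  0.0007  0.0006]
px [316.  80.] C [634.8 -90.3  39.7] yaw 8.8 tilt 0.0 len 54.6 rms 0.64
px [316. 161.] C [ 643.3 -145.7   39.7] yaw 8.8 tilt -0.1 len 54.5 rms 0.60
px [317. 348.] C [ 657.1 -227.   143.3] yaw 98.9 tilt 59.6 len 285.0 rms 12.91
```

View pics/w3.png

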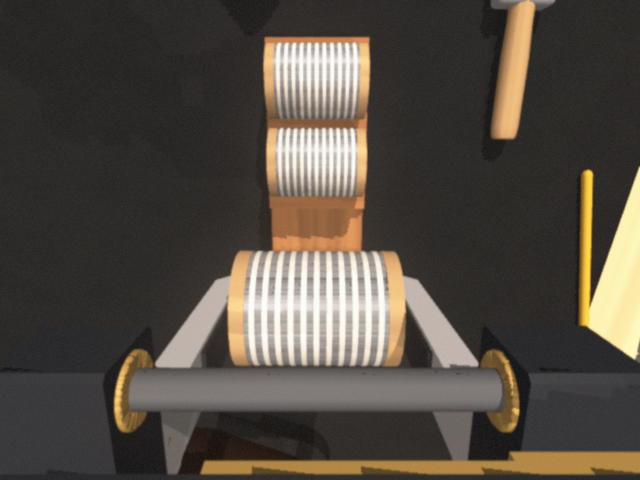

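The spare is held level at about (317,310) and the rack spools haven't moved, so I'll lower it.

```bash
python3 -m crank '[[60,-0.7,1,45,-0.005,0,0],[60,-0.7,1,80,-0.005,0,0],[60,-0.7,1,105,-0.005,0,0],[60,-0.7,1,120,-0.005,0,0],[60,-0.7,1,127,-0.005,0,0],[60,-0.7,1,127,-0.005,0,0],[60,-0.7,1,127,-0.005,0,0]]'
python3 - <<'E'
from h import *
go([651.8,-200.3,25],tool(8.8,0))
E
```

```text
clock: 7.05
eef_pos: [652.4, -201.4, 35.0]
eef_rot: [3.14, 0.002, 1.724]
wrist_force: [0.9, -0.0, -0.2]
finger_gap: 67.5
finger_force: 20.0
shift [ 1.2 -0.5 10. ] turn [ 0.0014  0.0016 -0.0005]
```

```bash
python3 -m crank '[[60,1,-0.5,4,0,0,0],[60,1,-0.5,7,0,0,0],[60,1,-0.5,8,0,0,0],[60,1,-0.5,9,0,0,0],[60,1,-0.5,9.5,0,0,0],[60,1,-0.5,9.5,0,0,0]]'
```

```text
clock: 7.65
eef_pos: [651.2, -200.4, 24.9]
eef_rot: [3.142, 0.001, 1.724]
wrist_force: [-3.8, 0.7, 5.4]
finger_gap: 67.8
finger_force: 20.0
```

```bash
python3 -m crank '[[76,0,0,0,0,0,0],[85,0,0,0,0,0,0],[100,0,0,0,0,0,0],[100,0,0,0,0,0,0],[100,0,0,-30,0,0,0],[100,0,0,-80,0,0,0],[100,0,0,-130,0,0,0],[100,0,0,-170,0,0,0],[100,0,0,-170,0,0,0],[100,0,0,-170,0,0,0]]'
python3 - <<'E'
from h import *
p,d=optics.camera("wrist"); c=optics.calibration("wrist"); np.savez("w4.npz",p=p,d=d,**c)
cv2.imwrite("pics/w4.png",p[:,:,::-1])
spools(p,d,c,(200,0,440,330),1000,8.8,0)
T=tool(-6,27); go(np.array([610.9,193.8,84])+T[:,2]*-65,T)
E
```

```text
clock: 8.65
eef_pos: [651.2, -200.2, 194.4]
eef_rot: [3.141, 0.001, 1.724]
wrist_force: [-0.1, 0.2, -1.3]
finger_gap: 93.8
finger_force: 0.0
px [316.  85.] C [633.9 -89.8  38.3] yaw 8.8 tilt -0.2 len 54.6 rms 0.64
px [316. 158.] C [ 642.5 -145.2   38.2] yaw 8.8 tilt -0.1 len 54.5 rms 0.84
px [316. 225.] C [ 651.4 -200.4   38.1] yaw 8.6 tilt -0.2 len 54.6 rms 0.61
shift [402.9  -7.9  51. ] turn [-0.4701 -0.0606  0.253 ]
```

The first spare sits in place at (651.4, -200.4), in line with the others. Next is the second spare.

```bash
python3 -m crank '[[100,403,-8,0,0,0,0],[100,403,-8,0,-0.2,-0.026,0.11],[100,403,-8,0,-0.47,-0.06,0.253],[100,403,-8,0,-0.47,-0.06,0.253],[100,403,-8,0,-0.47,-0.06,0.253],[100,403,-8,0,-0.47,-0.06,0.253],[100,403,-8,51,-0.47,-0.06,0.253],[100,403,-8,51,-0.47,-0.06,0.253],[100,403,-8,51,-0.47,-0.06,0.253],[100,403,-8,51,-0.47,-0.06,0.253]]'
python3 -m crank '[[100,0,0,0,0,0,0],[100,0,0,0,0,0,0],[100,0,0,0,0,0,0]]'
python3 - <<'E'
from h import *
T=tool(-6,27); go(np.array([610.9,193.8,84])+T[:,2]*15,T)
E
```

```text
clock: 9.7
eef_pos: [580.0, 198.5, 139.6]
eef_rot: [2.674, 0.002, 1.469]
wrist_force: [0.1, -0.7, 0.4]
finger_gap: 93.8
finger_force: 0.0
clock: 10.0
eef_pos: [582.2, 195.8, 143.2]
eef_rot: [2.669, -0.0, 1.465]
wrist_force: [0.0, 0.1, 0.1]
finger_gap: 94.0
finger_force: 0.0
shift [ 1.1 -1.4 80.8] turn [ 0.0016  0.0002 -0.0015]
```

```bash
python3 -m crank '[[100,1,-1,30,0,0,0],[100,1,-1,60,0,0,0],[100,1,-1,80,0,0,0],[100,1,-1,80,0,0,0],[100,1,-1,80,0,0,0],[60,1,-1,80,0,0,0],[60,1,-1,80,0,0,0],[60,1,-1,80,0,0,0],[60,1,-1,80,0,0,0],[60,1,-1,80,0,0,0]]' 20
python3 -m crank '[[60,0,0,0,0,0,0],[60,0,0,0,0,0,0],[60,0,0,-15,0,0,0],[60,0,0,-40,0,0,0],[60,0,0,-80,0,0,0],[60,0,0,-80,0,0,0]]'
python3 - <<'E'
from h import *
go([647.5,-172.7,170],tool(8.8,0))
E
```

```text
clock: 11.0
eef_pos: [617.3, 194.3, 71.7]
eef_rot: [2.669, -0.0, 1.466]
wrist_force: [-4.5, 0.3, 6.2]
finger_gap: 67.6
finger_force: 20.0
clock: 11.6
eef_pos: [581.2, 198.9, 146.9]
eef_rot: [2.664, -0.003, 1.467]
wrist_force: [0.7, 0.3, -1.6]
finger_gap: 68.1
finger_force: 20.0
shift [-362.6  103.8   26.5] turn [ 0.4753  0.0586 -0.2531]
```

```bash
python3 -m crank '[[60,-363,104,26,0.475,0.0586,-0.253],[60,-363,104,26,0.475,0.0586,-0.253],[60,-363,104,26,0.475,0.0586,-0.253],[60,-363,104,26,0.475,0.0586,-0.253],[60,-363,104,26,0.475,0.0586,-0.253],[60,-363,104,26,0.475,0.0586,-0.253],[60,-363,104,26,0.475,0.0586,-0.253],[60,-363,104,26,0.475,0.0586,-0.253],[60,-363,104,26,0.475,0.0586,-0.253],[60,-363,104,26,0.475,0.0586,-0.253]]'
python3 -m crank '[[60,0,0,0,0,0,0],[60,0,0,0,0,0,0],[60,0,0,0,0,0,0]]'
python3 - <<'E'
from h import *
go([647.5,-172.7,66.4],tool(8.8,0))
E
```

```text
clock: 12.6
eef_pos: [646.7, -175.2, 165.1]
eef_rot: [-3.135, 0.001, 1.721]
wrist_force: [-0.3, 0.7, -1.0]
finger_gap: 68.0
finger_force: 20.0
clock: 12.9
eef_pos: [647.1, -172.8, 166.5]
eef_rot: [-3.136, 0.001, 1.725]
wrist_force: [0.1, -0.0, -0.6]
finger_gap: 67.6
finger_force: 20.0
shift [  0.2   1.  100.1] turn [-0.0053  0.0013  0.0005]
```

```bash
python3 -m crank '[[60,0,0.5,40,-0.005,0.001,0],[60,0,0.5,70,-0.005,0.001,0],[60,0,0.5,85,-0.005,0.001,0],[60,0,0.5,90,-0.005,0.001,0],[60,0,0.5,90,-0.005,0.001,0],[60,0,0.5,90,-0.005,0.001,0]]'
python3 - <<'E'
from h import *
go([647.5,-172.7,66.4],tool(8.8,0))
E
```

```text
clock: 13.5
eef_pos: [647.8, -174.2, 78.1]
eef_rot: [3.14, 0.001, 1.724]
wrist_force: [0.6, 0.1, -1.4]
finger_gap: 67.7
finger_force: 20.0
shift [ 1.5 -0.  11.7] turn [ 0.0017  0.0014 -0.0008]
```

```bash
python3 -m crank '[[60,1,0,3,0,0,0],[60,1,0,6,0,0,0],[60,1,0,8,0,0,0],[60,1,0,9.5,0,0,0],[60,1,0,10.5,0,0,0],[60,1,0,10.5,0,0,0],[60,1,0,10.5,0,0,0]]'
```

```text
clock: 14.2
eef_pos: [647.1, -173.0, 67.9]
eef_rot: [3.141, 0.001, 1.723]
wrist_force: [-8.7, 3.5, 15.3]
finger_gap: 68.3
finger_force: 20.0
```

Contact is made at the expected height, so I'll release, lift and check.

```bash
python3 -m crank '[[76,0,0,0,0,0,0],[85,0,0,0,0,0,0],[100,0,0,0,0,0,0],[100,0,0,0,0,0,0],[100,0,0,-30,0,0,0],[100,0,0,-80,0,0,0],[100,0,0,-130,0,0,0],[100,0,0,-150,0,0,0],[100,0,0,-150,0,0,0],[100,0,0,-150,0,0,0]]'
python3 - <<'E'
from h import *
p,d=optics.camera("wrist"); c=optics.calibration("wrist"); np.savez("w5.npz",p=p,d=d,**c)
cv2.imwrite("pics/w5.png",p[:,:,::-1])
spools(p,d,c,(200,0,440,330),600,8.8,0)
T=tool(-6,27); go(np.array([616.8,249.6,84])+T[:,2]*-65,T)
E
```

```text
clock: 15.2
eef_pos: [646.7, -173.0, 215.0]
eef_rot: [-3.14, -0.0, 1.723]
wrist_force: [-0.3, 0.2, -0.9]
finger_gap: 94.0
finger_force: 0.0
px [316. 123.] C [634.2 -89.9  38.9] yaw 8.9 tilt -0.1 len 54.6 rms 0.66
px [317. 220.] C [ 647.1 -170.8   80.3] yaw -80.9 tilt 1.8 len 103.0 rms 7.89
shift [429.6   6.6  72.5] turn [-0.4713 -0.0611  0.2524]
```

View pics/w5.png

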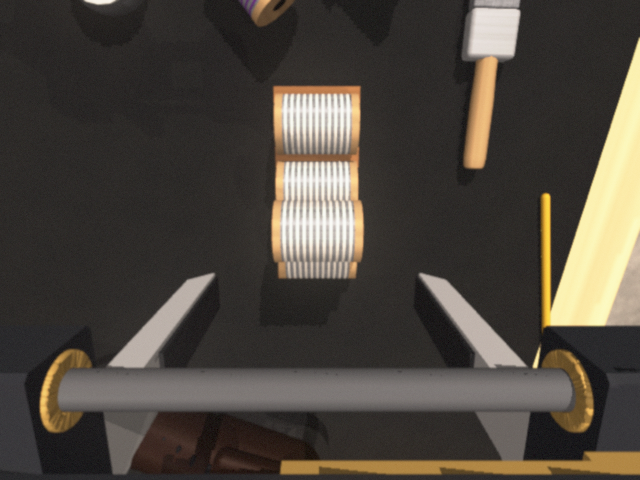

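The upper spool at (317,232) lies level in its valley, in line with the row. On to the last spare.

```bash
python3 -m crank '[[100,430,7,0,0,0,0],[100,430,7,0,-0.2,-0.026,0.11],[100,430,7,0,-0.471,-0.061,0.2524],[100,430,7,0,-0.471,-0.061,0.2524],[100,430,7,0,-0.471,-0.061,0.2524],[100,430,7,0,-0.471,-0.061,0.2524],[100,430,7,30,-0.471,-0.061,0.2524],[100,430,7,72,-0.471,-0.061,0.2524],[100,430,7,72,-0.471,-0.061,0.2524],[100,430,7,72,-0.471,-0.061,0.2524]]'
python3 -m crank '[[100,0,0,0,0,0,0],[100,0,0,0,0,0,0],[100,0,0,0,0,0,0]]'
python3 - <<'E'
from h import *
T=tool(-6,27); go(np.array([616.8,249.6,84])+T[:,2]*15,T)
E
```

```text
clock: 16.25
eef_pos: [585.2, 255.9, 137.3]
eef_rot: [2.676, 0.005, 1.47]
wrist_force: [-0.2, 0.1, -0.5]
finger_gap: 94.1
finger_force: 0.0
clock: 16.55
eef_pos: [589.0, 251.9, 144.6]
eef_rot: [2.667, -0.0, 1.465]
wrist_force: [0.0, 0.2, -0.2]
finger_gap: 94.4
finger_force: 0.0
shift [ 0.7 -2.9 81.7] turn [ 0.003   0.0006 -0.0013]
```

```bash
python3 -m crank '[[100,0.7,-2,30,0.003,0,0],[100,0.7,-2,60,0.003,0,0],[100,0.7,-2,81,0.003,0,0],[100,0.7,-2,81,0.003,0,0],[100,0.7,-2,81,0.003,0,0],[60,0.7,-2,81,0.003,0,0],[60,0.7,-2,81,0.003,0,0],[60,0.7,-2,81,0.003,0,0],[60,0.7,-2,81,0.003,0,0],[60,0.7,-2,81,0.003,0,0]]' 20
python3 -m crank '[[60,0,0,0,0,0,0],[60,0,0,0,0,0,0],[60,0,0,-15,0,0,0],[60,0,0,-40,0,0,0],[60,0,0,-80,0,0,0],[60,0,0,-80,0,0,0]]'
python3 - <<'E'
from h import *
go([638.9,-117.3,180],tool(8.8,0))
E
```

```text
clock: 17.55
eef_pos: [623.5, 250.2, 71.4]
eef_rot: [2.671, 0.0, 1.466]
wrist_force: [-4.7, -1.3, 6.5]
finger_gap: 67.9
finger_force: 20.0
clock: 18.15
eef_pos: [587.6, 254.9, 146.8]
eef_rot: [2.666, -0.003, 1.467]
wrist_force: [0.6, 0.1, -0.6]
finger_gap: 68.2
finger_force: 20.0
shift [-364.8   95.3   10.6] turn [ 0.4731  0.0585 -0.253 ]
```

```bash
python3 -m crank '[[60,-365,95,10,0.473,0.0585,-0.253],[60,-365,95,10,0.473,0.0585,-0.253],[60,-365,95,10,0.473,0.0585,-0.253],[60,-365,95,10,0.473,0.0585,-0.253],[60,-365,95,10,0.473,0.0585,-0.253],[60,-365,95,10,0.473,0.0585,-0.253],[60,-365,95,10,0.473,0.0585,-0.253],[60,-365,95,10,0.473,0.0585,-0.253],[60,-365,95,10,0.473,0.0585,-0.253],[60,-365,95,10,0.473,0.0585,-0.253]]'
python3 -m crank '[[60,0,0,0,0,0,0],[60,0,0,0,0,0,0],[60,0,0,0,0,0,0]]'
python3 - <<'E'
from h import *
go([638.9,-117.3,66.4],tool(8.8,0))
E
```

```text
clock: 19.15
eef_pos: [637.8, -119.7, 175.4]
eef_rot: [-3.135, 0.001, 1.721]
wrist_force: [0.2, -0.2, -1.3]
finger_gap: 67.9
finger_force: 20.0
clock: 19.45
eef_pos: [638.0, -117.2, 176.4]
eef_rot: [-3.136, 0.002, 1.725]
wrist_force: [-0.1, -0.0, -1.0]
finger_gap: 67.7
finger_force: 20.0
shift [ -0.    1.5 110. ] turn [-0.0057  0.0018  0.0006]
```

```bash
python3 -m crank '[[60,0.5,1,40,-0.005,0.002,0],[60,0.5,1,75,-0.005,0.002,0],[60,0.5,1,93,-0.005,0.002,0],[60,0.5,1,100,-0.005,0.002,0],[60,0.5,1,100,-0.005,0.002,0],[60,0.5,1,100,-0.005,0.002,0]]'
python3 - <<'E'
from h import *
go([638.9,-117.3,66.4],tool(8.8,0))
E
```

```text
clock: 20.05
eef_pos: [639.0, -118.0, 77.8]
eef_rot: [3.14, 0.001, 1.724]
wrist_force: [0.7, 0.2, -1.1]
finger_gap: 67.6
finger_force: 20.0
shift [ 0.7 -0.  11.4] turn [ 0.0011  0.0005 -0.0006]
```

```bash
python3 -m crank '[[60,0.5,0,3,0,0,0],[60,0.5,0,6,0,0,0],[60,0.5,0,8,0,0,0],[60,0.5,0,9.5,0,0,0],[60,0.5,0,10,0,0,0],[60,0.5,0,10,0,0,0]]'
```

```text
clock: 20.65
eef_pos: [638.5, -117.5, 67.8]
eef_rot: [3.141, -0.0, 1.723]
wrist_force: [-6.3, 2.2, 11.2]
finger_gap: 68.0
finger_force: 20.0
```

```bash
python3 -m crank '[[76,0,0,0,0,0,0],[85,0,0,0,0,0,0],[100,0,0,0,0,0,0],[100,0,0,0,0,0,0],[100,0,0,-30,0,0,0],[100,0,0,-80,0,0,0],[100,0,0,-130,0,0,0],[100,-40,0,-170,0,0,0],[100,-40,0,-170,0,0,0],[100,-40,0,-170,0,0,0]]'
python3 - <<'E'
from h import *
p,d=optics.camera("wrist"); cv2.imwrite("pics/w6.png",p[:,:,::-1])
p,d=optics.camera("scene"); cv2.imwrite("pics/s6.png",cv2.resize(p[190:340,170:430],None,fx=3,fy=3)[:,:,::-1])
E
```

```text
clock: 21.65
eef_pos: [644.5, -158.0, 236.6]
eef_rot: [3.141, 0.0, 1.722]
wrist_force: [0.7, 0.1, -0.6]
finger_gap: 93.7
finger_force: 0.0
```

View pics/w6.png

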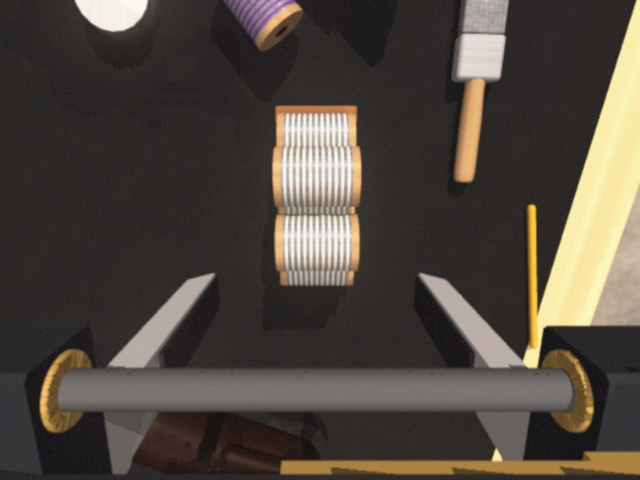

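View pics/s6.png

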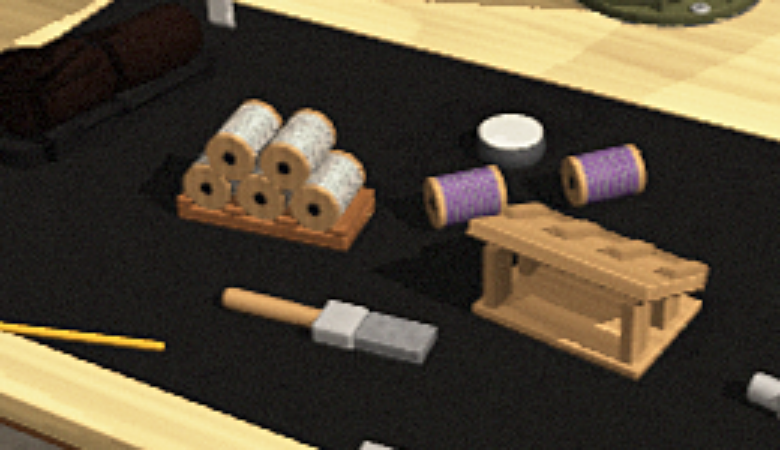

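The wrist view shows the upper spools at (317,180) and (316,242), aligned with the row. The scene crop shows three spools below and two above, an empty stand and untouched bystanders.

```bash
python3 -c "
from cell import manip
print(manip.sign_off())"
```

```text
the job is handed in; nothing more can be done
None
```

The pyramid is built and handed in at about 22 s: three spools lie in the rack with two level on top, ends in line. The camera check showed the other objects undisturbed, and the gripper is open and clear.

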